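# Hang the drilling template on the fixture's twin pins

### The arm

A 6-joint arm with a two-finger parallel gripper is mounted at the origin on a cart in front of the work surface, level with it; the furniture and walls round the work are solid. World frame = base frame: x ahead of the robot, y to its left, z up, the work surface at z = 0. Lengths are in m, angles in rad, forces in N, time in s.
With the tool pointing down it reaches from about 0.4 to 0.825 m from the base axis. Payload 7 kg.
Tool frame: the origin (TCP) lies at the very end of the fingers, on their centre line; the grasp point (between the pads) lies arm.grip_point_offset behind it (arm.grip_point_offset is the distance from the TCP to the grasp point, in m); z points along the fingers, y is the line along which they close (so a half turn about z gives the same grasp; the last joint's range is limited). The gripper opens to 88 mm and grips with 3 to 60 N. Pads are 19 mm wide; open, the fingers measure 130 mm over their backs; the gripper's body (78 mm by 193 mm) begins 47 mm behind the grasp point.
Start: joints at [1.555, 0.359, 0.012, 0, -1.224, -0.288], TCP at [0.202, 0.644, 0.227] pointing down, gripper open.
Joint ranges: [-3.07, 3.07], [-1.43, 2.12], [-1.02, 1.25], [-3.03, 1.67], [-3.05, -0], [-3.03, 3.03]. Speed limits (rad/s): [2.39, 2.39, 3.01, 3.14, 3.14, 3.14].

### API

Orientations are given as [roll, pitch, yaw] about the fixed x, y, z axes, in that order (R = Rz(yaw) Ry(pitch) Rx(roll)).
In Python, from station import arm gives the robot as it stands.
- The arm moves only by the shell command python3 -m crank 'ROWS' [OPENING] [FORCE]. ROWS is JSON, a list of rows, each an object of numbers: "dx", "dy", "dz": the shift along the tool's x, y, z in cm; "wx", "wy", "wz": the turn, a rotation vector about the tool's x, y, z in degrees. A call has exactly 10 rows; each row is the pose to reach, as a shift and turn from the pose commanded when the call began, along the tool's axes at that moment; what a row does not reach only later rows make up. A row lasts 1/8 s, in which the tool goes at most 62.5 mm and 10.7 degrees, less where a joint would pass 70% of its speed; a pose out of reach is approached as far as the arm can. A call with a gripper value outside its range is refused whole. OPENING is the finger opening in cm, from 0 to 8.76, set as the call begins (- or left out, the last holds). The fingers move at their own pace and stop on an object; FORCE is the grip in N (left out, the last holds). Time passes only in rows, so rows that repeat a pose let the fingers close, or fill a call up. It gives the time, the measured TCP pose, the force, the opening and the grip force at its end, in the units of the state.
- arm.get_state(): the state, without advancing time (a new reading comes with each control period).
- arm.grab_frame(name): name is "scene" or "side" or "wrist"; returns the picture (384x512x3 uint8, red, green, blue); there is no depth.
- arm.calibration(name): a dict with "fx", "fy", "cx", "cy" (pixels), "dist_coeffs" ([k1, k2, p1, p2, k3] as OpenCV has them; the pictures are not rectified), "world_from_camera" (4x4, takes a point from camera to world coordinates). Camera axes: x right, y down, z forward; pixel columns grow to the right and rows downward; lengths in m; the calibration is good to about 2 mm. A picture is of the moment at which its call begins: read the wrist's pose just before it. calibration takes no time and is no camera call; for the wrist camera it gives the pose at the moment of the call.
- arm.job_done(): hands the job in; it is judged then, once.
Trained networks look in the newest picture that a camera, given by its name, has taken for a name from the list of things; names that differ only in an ending like _2 or _b are one class to them, and where a whole thing is asked for, a point or a joint stands for the part that bears it (a point fixed in the world has none). Each returns a list of dicts, best first, with "confidence" (0 to 1); they miss things now and then, are a little off and sometimes report something else, mostly with a low value. They report only what shows in the picture. A call takes as long as a camera call.
- arm.find_in(camera, query): "centre" ([x, y, z] in m, in world coordinates, good to about 4 mm: the middle of the surface that is visible of it).
- arm.masks_of(camera, query): "pixels" (384x512 bool, what is visible of it).
- arm.mark_of(camera, query): "centre" ([x, y, z] in m, in world coordinates, good to about 4 mm: a listed point, or the origin of a listed thing).
The state is a dict: "t": time; "q": joint angles; "qd": joint speeds; "joint_efforts": joint torques, N m; "eef_pos": TCP position; "ee_rot": TCP orientation; "force": force on the tool from outside, world axes, zero at the start; "moment": the same for the moment, N m; "width": finger opening in m; "gripper_force": force on a finger pad.
Only numpy, scipy, OpenCV 4.12 (cv2) and the standard library are available. Lean on these libraries where they do the work, as an engineer would, in place of code of your own. Each camera call takes 0.05 s, during which the arm holds its last target. There are 200 camera calls.

### The job

Two orange drilling templates lie on the workbench; only the longer one fits the drill fixture. Pick up the longer template by its black grip, bring both of its holes over the fixture's two steel pins at once, lower it until it lies flat and fully home on the fixture, and let go. Leave the shorter template and the yellow tape measure where they are.

Things in the scene. Friction and masses are not known exactly. Their poses are not given: they have to be found in the camera images.
- drill_fixture: Drill fixture, fixed: plywood base 96 (x) by 210 (y) by 18 mm high. Two steel pins stand on its y axis at y = -55 and +55 mm, on dark round shoulders whose flat tops, like the pale wooden workpiece between them, are 28 mm above the bench. Pins: 22 mm thick for 10 mm above the shoulder, then tapering to a 6 mm nose, tip 66 mm above the bench. Origin: centre of underside, midway between pins; z up.
- long_template: Longer template, loose, 0.25 kg, flat on the bench: orange plate 60 (x) by 178 (y) by 10 mm, with two 32 mm round through holes at y = -55 and +55 mm. In its middle a black upright grip bar, 22 mm thick (x), 52 mm long (y), its top 50 mm above the underside; pinch it across x. Origin: centre of underside; z up. Fits either way round; seated, its underside rests on the shoulders.
- short_template: The shorter template, which does not fit: same orange plate and black grip bar, but only 142 mm long (y) with holes 74 mm apart and a grip bar 34 mm long. Loose, about 0.25 kg. Origin: centre of the underside; z up. Leave it alone.
- tape_measure: Yellow and black pocket tape measure, loose, 38 x 83 x 62 mm high, standing behind the work. Origin: centre of the underside; z up. Leave it alone.

How it is judged:
At the end, for the whole second after the job is handed in: The longer template hangs on both pins: its underside within 5 mm of the shoulder tops (28 mm above the bench), its centre within 12 mm of midway between the pins, its length along the line of the pins within 10 degrees, level within 3.4 degrees and at rest (z of long_template in the frame of drill_fixture between 0.023 and 0.033 m and horizontal distance between long_template and drill_fixture below 0.012 m and angle between the y axis of long_template and the y axis of drill_fixture, either way round below 0.18 rad and angle between long_template's own z axis and vertical below 0.06 rad and linear speed of long_template below 0.02 m/s and angular speed of long_template below 0.1 rad/s); the robot touches nothing.
It fails at once if the shorter template is moved more than 30 mm (distance of short_template from where it was at the start of the episode above 0.03 m).
It fails at once if the tape measure is moved more than 30 mm (distance of tape_measure from where it was at the start of the episode above 0.03 m).
It also fails if it takes over 48 s, if anything falls off the work surface, if the arm or the gripper's body presses on something with over 40 N, if the wrist force passes 120 N, or if a joint passes its speed limit or range.

## Working session

There is one attempt and no reset: what is moved stays moved. The work goes in short steps, Python scripts to look and compute and a shell command to move; the robot and the scene stay as the last step left them, time stands still between calls to the robot, and variables do not carry over. Pictures are saved under pics/ and viewed, at most 10 in all, crops included, and the job is handed in when it is done.

```bash
ls; mkdir -p pics; python3 - <<'E'
from station import arm
import cv2,numpy as np
s=arm.get_state();print(s['t'],s['eef_pos'],s['ee_rot'],s['width'],arm.grip_point_offset)
ims=[]
for c in('scene','side'):
    ims.append(arm.grab_frame(c))
    for q in('drill_fixture','long_template','short_template','tape_measure'):
        print(c,q,[(np.round(d['centre'],3).tolist(),round(d['confidence'],2)) for d in arm.mark_of(c,q)[:3]])
im=np.vstack(ims)[:,:,::-1]
cv2.imwrite('pics/a.png',ims[0][:,:,::-1]);cv2.imwrite('pics/b.png',ims[1][:,:,::-1])
E
```

```text
pics
0.0 [0.20181112 0.64363062 0.22564951] [ 3.14000412e+00 -1.29929543e-04 -3.03904290e-01] 0.08765518428825332 0.0188
scene drill_fixture [([0.472, -0.31, -0.0], 0.88), ([0.668, 0.179, 0.001], 0.54)]
scene long_template [([0.474, 0.336, -0.001], 0.6)]
scene short_template [([0.508, 0.013, -0.004], 0.88)]
scene tape_measure [([0.67, 0.179, -0.001], 0.56)]
side drill_fixture [([0.469, -0.313, -0.002], 0.77)]
side long_template [([0.471, 0.335, 0.002], 0.92)]
side short_template [([0.511, 0.009, -0.004], 0.79)]
side tape_measure [([0.668, 0.174, -0.001], 0.78)]
```

View pics/a.png

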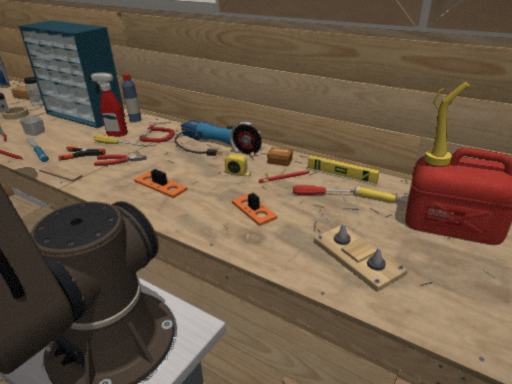

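View pics/b.png

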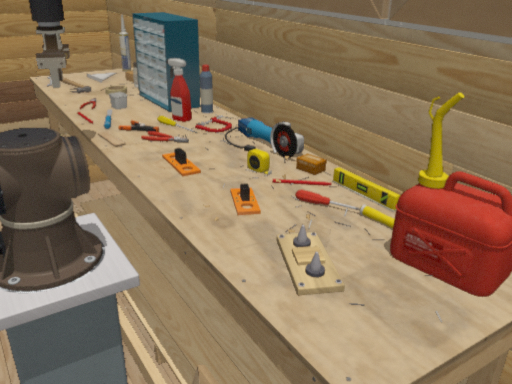

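The scene view shows the long template at about (160,183), the short one at (255,208), the tape at (236,163) and the fixture at (360,257). The side view has the same layout: (182,162), (245,200), (258,160) and (309,263). The networks agree with both. Next I get the yaws from the masks and work out the first move.

```bash
cat > h.py <<'E'
from station import arm
import numpy as np, cv2
from scipy.spatial.transform import Rotation as R
def ray(cal,px):
    K=np.array([[cal['fx'],0,cal['cx']],[0,cal['fy'],cal['cy']],[0,0,1]])
    n=cv2.undistortPoints(np.asarray(px,float).reshape(-1,1,2),K,np.array(cal['dist_coeffs']))[:,0]
    T=np.array(cal['world_from_camera']); d=np.c_[n,np.ones(len(n))]@T[:3,:3].T
    return T[:3,3],d
def plane(cal,px,z):
    o,d=ray(cal,px); return (o+d*((z-o[2])/d[:,2])[:,None])[:,:2]
def proj(cal,P):
    K=np.array([[cal['fx'],0,cal['cx']],[0,cal['fy'],cal['cy']],[0,0,1]])
    T=np.linalg.inv(np.array(cal['world_from_camera']))
    return cv2.projectPoints(np.asarray(P,float).reshape(-1,1,3),cv2.Rodrigues(T[:3,:3])[0],T[:3,3],K,np.array(cal['dist_coeffs']))[0][:,0]
def tri(rays):
    A=0;b=0
    for o,d in rays:
        d=d[0]/np.linalg.norm(d[0]);M=np.eye(3)-np.outer(d,d);A=A+M;b=b+M@o
    return np.linalg.solve(A,b)
def delta(p,yaw):
    s=arm.get_state();Rm=R.from_euler('xyz',s['ee_rot'])
    Rt=R.from_euler('xyz',[np.pi,0,yaw])
    print('shift cm',np.round(Rm.inv().apply(np.array(p)-s['eef_pos'])*100,2),'turn deg',np.round((Rm.inv()*Rt).as_rotvec(degrees=True),2))
E
python3 - <<'E'
from h import *
for c in('scene','side'):
    im=arm.grab_frame(c);cal=arm.calibration(c);hsv=cv2.cvtColor(im,cv2.COLOR_RGB2HSV)
    for q,z in(('drill_fixture',.018),('long_template',.01),('short_template',.01)):
        m=arm.masks_of(c,q)
        if not m: print(c,q,'none');continue
        k=m[0]['pixels']
        if 'temp' in q: k=k&(hsv[...,2]>90)
        v,u=np.nonzero(k);P=plane(cal,np.c_[u,v],z)
        r=cv2.minAreaRect((P*1000).astype(np.float32));print(c,q,round(m[0]['confidence'],2),np.round(r[0]),np.round(r[1]),round(r[2],1))
delta([.474,.335,.25],-.304)
E
```

```text
scene drill_fixture 0.84 [ 463. -316.] [220. 111.] 64.4
scene long_template 0.91 [477. 330.] [188.  91.] 81.1
scene short_template 0.79 [511.   3.] [155.  81.] 64.2
side drill_fixture 0.68 [ 469. -306.] [267. 105.] 65.1
side long_template 0.59 [474. 354.] [241.  81.] 80.5
side short_template 0.56 [512.  18.] [189.  63.] 67.3
shift cm [35.2  21.35 -2.34] turn deg [-0.   -0.    0.01]
```

```bash
python3 -m crank '[{"dx":4,"dy":2.4,"dz":-0.5,"wz":9},{"dx":8.5,"dy":5,"dz":-1,"wz":18},{"dx":13,"dy":8,"dz":-1.5,"wz":28},{"dx":17.5,"dy":10.5,"dz":-2,"wz":38},{"dx":22,"dy":13.5,"dz":-2.3,"wz":48},{"dx":26.5,"dy":16,"dz":-2.3,"wz":58},{"dx":31,"dy":18.5,"dz":-2.3,"wz":68},{"dx":34,"dy":20.5,"dz":-2.3,"wz":76},{"dx":35.2,"dy":21.3,"dz":-2.3,"wz":82},{"dx":35.2,"dy":21.3,"dz":-2.3,"wz":82}]' 8.7
python3 - <<'E'
from h import *
s=arm.get_state();print(s['q'],s['eef_pos'],s['ee_rot'])
im=arm.grab_frame('wrist');cal=arm.calibration('wrist');T=np.array(cal['world_from_camera']);print(T.round(3),cal['fx'])
cv2.imwrite('pics/c.png',im[:,:,::-1])
np.save('c.npy',im);import pickle;pickle.dump(cal,open('c.pkl','wb'))
print(arm.find_in('wrist','long_template'),arm.mark_of('wrist','long_template'))
E
```

```text
[ 1.55509304e+00  3.58581553e-01  1.18973627e-02  2.96796641e-05
 -1.22410654e+00 -2.88092521e-01] [0.20194889 0.64405956 0.22657739] [-3.14157935e+00 -2.51726893e-05 -3.03785724e-01]
[[-0.298 -0.922 -0.245  0.268]
 [-0.955  0.288  0.077  0.623]
 [-0.     0.257 -0.966  0.384]
 [ 0.     0.     0.     1.   ]] 270.1228077370694
[] []$[0]: bad value
```

View pics/c.png

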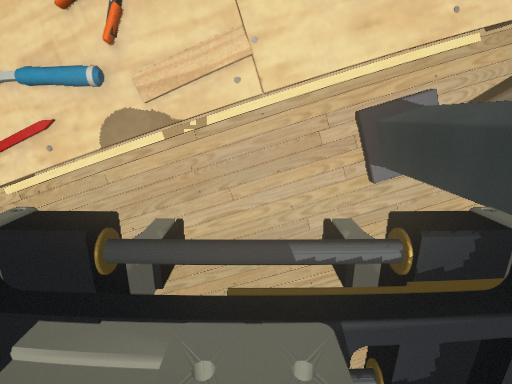

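The wrist view shows only bench clutter and the fingers at about (155,255) and (350,255), because the move was refused. I'll retry with all six keys in each row.

```bash
python3 -m crank '[{"dx":4,"dy":2.4,"dz":-0.5,"wx":0,"wy":0,"wz":9},{"dx":8.5,"dy":5,"dz":-1,"wx":0,"wy":0,"wz":18},{"dx":13,"dy":8,"dz":-1.5,"wx":0,"wy":0,"wz":28},{"dx":17.5,"dy":10.5,"dz":-2,"wx":0,"wy":0,"wz":38},{"dx":22,"dy":13.5,"dz":-2.3,"wx":0,"wy":0,"wz":48},{"dx":26.5,"dy":16,"dz":-2.3,"wx":0,"wy":0,"wz":58},{"dx":31,"dy":18.5,"dz":-2.3,"wx":0,"wy":0,"wz":68},{"dx":34,"dy":20.5,"dz":-2.3,"wx":0,"wy":0,"wz":76},{"dx":35.2,"dy":21.3,"dz":-2.3,"wx":0,"wy":0,"wz":82},{"dx":35.2,"dy":21.3,"dz":-2.3,"wx":0,"wy":0,"wz":82}]' 8.7 && 
python3 - <<'E'
from h import *
s=arm.get_state();print(s['q'],s['eef_pos'],s['ee_rot'])
im=arm.grab_frame('wrist');cal=arm.calibration('wrist')
cv2.imwrite('pics/d.png',im[:,:,::-1])
np.save('c.npy',im);import pickle;pickle.dump(cal,open('c.pkl','wb'))
print(arm.mark_of('wrist','long_template'))
E
```

```text
t: 2.3
eef_pos: [0.4747, 0.3346, 0.2497]
ee_rot: [-3.141, 0.0, -1.737]
force: [0.0, 0.4, -0.7]
width: 0.0869
gripper_force: 0.0
[ 9.50584713e-01  1.90171383e-01 -1.66499695e-01  6.30386451e-05
 -1.21399421e+00 -1.11652639e+00] [0.47471176 0.33460857 0.24965553] [-3.14148207e+00  9.18232550e-05 -1.73671599e+00]
[{'centre': [0.4758, 0.3352, 0.0018], 'confidence': 0.8}]
```

View pics/d.png

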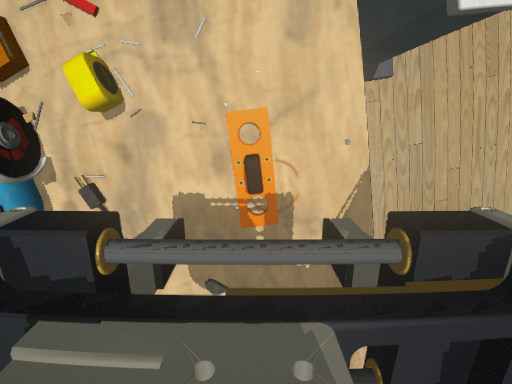

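```bash
python3 - <<'E'
from h import *
import pickle
im=np.load('c.npy');cal=pickle.load(open('c.pkl','rb'));hsv=cv2.cvtColor(im,cv2.COLOR_RGB2HSV)
m=arm.masks_of('wrist','long_template');print(len(m),m[0]['confidence'])
k=m[0]['pixels']&(hsv[...,1]>150)&(hsv[...,2]>110)
v,u=np.nonzero(k);print(u.min(),u.max(),v.min(),v.max())
P=plane(cal,np.c_[u,v],.01);r=cv2.minAreaRect((P*1000).astype(np.float32));print(r)
b=(m[0]['pixels']&(hsv[...,2]<70)).astype(np.uint8)
n,l,st,ce=cv2.connectedComponentsWithStats(b);i=1+st[1:,4].argmax();print(st[i],ce[i])
v,u=np.nonzero(l==i)
for z in(.05,.01):print('grip',z,cv2.minAreaRect((plane(cal,np.c_[u,v],z)*1000).astype(np.float32)))
E
```

```text
1 0.62
226 278 108 226
((474.4368896484375, 340.5562438964844), (178.1856689453125, 59.708595275878906), 87.1690444946289)
[248 190   2   3   3] [248.33333333 191.        ]
grip 0.05 ((484.84991455078125, 360.0240173339844), (0.6173446178436279, 3.141287088394165), 16.276769638061523)
grip 0.01 ((487.2843933105469, 370.4190979003906), (0.6864567995071411, 3.492901563644409), 16.276626586914062)
```

The wrist view shows the long template with its grip at (254,173), one hole at (249,133) and the other at (258,206). The tape is at (93,80), well clear. The plate measures 178 x 60 mm, so it is the right one. Next I lower, align and take a second view.

```bash
python3 - <<'E'
from h import *
delta([.4745,.3385,.14],np.radians(-92.8))
E
```

```text
shift cm [-0.26 -0.02 10.96] turn deg [-0.    0.01 -6.49]
```

```bash
python3 -m crank '[{"dx":0,"dy":0,"dz":2,"wx":0,"wy":0,"wz":-2},{"dx":-0.1,"dy":0,"dz":5,"wx":0,"wy":0,"wz":-4},{"dx":-0.3,"dy":0,"dz":8,"wx":0,"wy":0,"wz":-6},{"dx":-0.3,"dy":0,"dz":10,"wx":0,"wy":0,"wz":-6.5},{"dx":-0.3,"dy":0,"dz":11,"wx":0,"wy":0,"wz":-6.5},{"dx":-0.3,"dy":0,"dz":11,"wx":0,"wy":0,"wz":-6.5},{"dx":-0.3,"dy":0,"dz":11,"wx":0,"wy":0,"wz":-6.5},{"dx":-0.3,"dy":0,"dz":11,"wx":0,"wy":0,"wz":-6.5},{"dx":-0.3,"dy":0,"dz":11,"wx":0,"wy":0,"wz":-6.5},{"dx":-0.3,"dy":0,"dz":11,"wx":0,"wy":0,"wz":-6.5}]' 8.7 && 
python3 - <<'E'
from h import *
import pickle
im=arm.grab_frame('wrist');cal=arm.calibration('wrist')
cv2.imwrite('pics/e.png',im[:,:,::-1])
im0=np.load('c.npy');cal0=pickle.load(open('c.pkl','rb'))
R2=[]
for I,C in((im0,cal0),(im,cal)):
    hsv=cv2.cvtColor(I,cv2.COLOR_RGB2HSV)
    k=((hsv[...,1]>150)&(hsv[...,2]>110)&(hsv[...,0]>5)&(hsv[...,0]<20)).astype(np.uint8)
    k[235:]=0
    n,l,st,ce=cv2.connectedComponentsWithStats(k);i=1+st[1:,4].argmax()
    c,h=cv2.findContours((l==i).astype(np.uint8),cv2.RETR_CCOMP,cv2.CHAIN_APPROX_NONE)
    holes=[x for x,y in zip(c,h[0]) if y[3]>=0 and cv2.contourArea(x)>60]
    print(st[i],[ (np.round(x[:,0].mean(0),1),cv2.contourArea(x)) for x in holes])
    u=np.nonzero(l==i);r=cv2.minAreaRect((plane(C,np.c_[u[1],u[0]],.01)*1000).astype(np.float32));print(r)
    t=min(c,key=lambda x:x[:,0,1].min() if cv2.contourArea(x)>60 else 999)
    R2.append((C,cv2.approxPolyDP(t,6,True)[:,0]));print(R2[-1][1].tolist())
print(arm.mark_of('wrist','long_template'))
delta([.4745,.3385,.017],np.radians(-92.8))
E
```

```text
t: 3.7
eef_pos: [0.4747, 0.3385, 0.1399]
ee_rot: [-3.141, 0.0, -1.622]
force: [0.5, -0.2, -0.7]
width: 0.0871
gripper_force: 0.0
[ 226  107   53  121 3398] [(array([257.2, 204.3]), 312.5), (array([253.1, 173.7]), 643.5), (array([249. , 133.1]), 399.0)]
((474.6151123046875, 340.5198974609375), (178.23895263671875, 60.07331848144531), 87.16558074951172)
[[266, 107], [226, 112], [241, 227], [278, 223]]
[ 224  101   58  134 5042] [(array([252.6, 134. ]), 735.0)]
((474.1863708496094, 324.1392517089844), (146.158203125, 60.1119384765625), 87.14188385009766)
[[224, 101], [227, 234], [239, 234], [245, 221], [244, 163], [263, 165], [260, 220], [266, 234], [278, 234], [281, 101]]
[{'centre': [0.4772, 0.3348, 0.0003], 'confidence': 0.84}]
shift cm [-0.000e+00  1.000e-02  1.227e+01] turn deg [-0.    0.01 -0.11]
```

View pics/e.png

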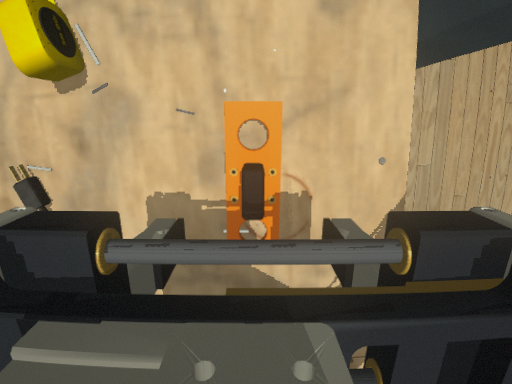

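The template is now square to the fingers, with the grip at (253,191) between them. The far edge at plane z = 10 mm agrees in both views (y about 0.251), so the height is confirmed. Now I descend and grip.

```bash
python3 -m crank '[{"dx":0,"dy":0,"dz":2,"wx":0,"wy":0,"wz":0},{"dx":-0.1,"dy":0,"dz":4.5,"wx":0,"wy":0,"wz":0},{"dx":-0.15,"dy":0,"dz":7,"wx":0,"wy":0,"wz":0},{"dx":-0.15,"dy":0,"dz":9,"wx":0,"wy":0,"wz":0},{"dx":-0.15,"dy":0,"dz":10.5,"wx":0,"wy":0,"wz":0},{"dx":-0.15,"dy":0,"dz":11.5,"wx":0,"wy":0,"wz":0},{"dx":-0.15,"dy":0,"dz":12,"wx":0,"wy":0,"wz":0},{"dx":-0.15,"dy":0,"dz":12.2,"wx":0,"wy":0,"wz":0},{"dx":-0.15,"dy":0,"dz":12.2,"wx":0,"wy":0,"wz":0},{"dx":-0.15,"dy":0,"dz":12.2,"wx":0,"wy":0,"wz":0}]' 8.7 && python3 -m crank '[{"dx":0,"dy":0,"dz":0,"wx":0,"wy":0,"wz":0},{"dx":0,"dy":0,"dz":0,"wx":0,"wy":0,"wz":0},{"dx":0,"dy":0,"dz":0,"wx":0,"wy":0,"wz":0},{"dx":0,"dy":0,"dz":0,"wx":0,"wy":0,"wz":0},{"dx":0,"dy":0,"dz":0,"wx":0,"wy":0,"wz":0},{"dx":0,"dy":0,"dz":0,"wx":0,"wy":0,"wz":0},{"dx":0,"dy":0,"dz":0,"wx":0,"wy":0,"wz":0},{"dx":0,"dy":0,"dz":0,"wx":0,"wy":0,"wz":0},{"dx":0,"dy":0,"dz":0,"wx":0,"wy":0,"wz":0},{"dx":0,"dy":0,"dz":0,"wx":0,"wy":0,"wz":0}]' 1.5 35
```

```text
t: 5.05
eef_pos: [0.4749, 0.3402, 0.0181]
ee_rot: [-3.141, 0.001, -1.621]
force: [-0.4, 0.0, 0.1]
width: 0.0869
gripper_force: 0.0
t: 6.3
eef_pos: [0.4747, 0.34, 0.0176]
ee_rot: [-3.142, 0.0, -1.622]
force: [0.1, 0.2, -0.4]
width: 0.022
gripper_force: 35.0
```

The grip holds at 22 mm wide and 35 N. Next I lift, then go to a viewing spot beside the fixture.

```bash
python3 -m crank '[{"dx":0,"dy":0,"dz":-1,"wx":0,"wy":0,"wz":0},{"dx":0,"dy":0,"dz":-3,"wx":0,"wy":0,"wz":0},{"dx":0,"dy":0,"dz":-6,"wx":0,"wy":0,"wz":0},{"dx":0,"dy":0,"dz":-9,"wx":0,"wy":0,"wz":0},{"dx":0.5,"dy":0,"dz":-12,"wx":0,"wy":0,"wz":0},{"dx":2,"dy":0,"dz":-15,"wx":0,"wy":0,"wz":0},{"dx":4,"dy":0.3,"dz":-18,"wx":0,"wy":0,"wz":2},{"dx":7,"dy":0.6,"dz":-20,"wx":0,"wy":0,"wz":4},{"dx":11,"dy":1,"dz":-22,"wx":0,"wy":0,"wz":6},{"dx":15.5,"dy":1.4,"dz":-23,"wx":0,"wy":0,"wz":8}]' - - && python3 - <<'E'
from h import *
delta([.40,-.19,.25],np.radians(-115.5))
E
```

```text
t: 7.55
eef_pos: [0.4524, 0.1849, 0.249]
ee_rot: [-3.141, 0.001, -1.762]
force: [0.3, -0.2, -2.2]
width: 0.0218
gripper_force: 35.0
shift cm [37.8  -1.96 -0.14] turn deg [-0.03  0.07 14.57]
```

```bash
python3 -m crank '[{"dx":4.5,"dy":-0.2,"dz":0,"wx":0,"wy":0,"wz":2},{"dx":9.5,"dy":-0.5,"dz":0,"wx":0,"wy":0,"wz":4},{"dx":14.5,"dy":-0.8,"dz":0,"wx":0,"wy":0,"wz":6},{"dx":19.5,"dy":-1,"dz":0,"wx":0,"wy":0,"wz":8},{"dx":24.5,"dy":-1.3,"dz":0,"wx":0,"wy":0,"wz":10},{"dx":29.5,"dy":-1.5,"dz":0,"wx":0,"wy":0,"wz":12},{"dx":33.5,"dy":-1.7,"dz":0,"wx":0,"wy":0,"wz":13.5},{"dx":36.5,"dy":-1.9,"dz":0,"wx":0,"wy":0,"wz":14.5},{"dx":37.8,"dy":-2,"dz":0,"wx":0,"wy":0,"wz":14.5},{"dx":37.8,"dy":-2,"dz":0,"wx":0,"wy":0,"wz":14.5}]' - - && python3 - <<'E'
from h import *
import pickle
s=arm.get_state();print(s['eef_pos'],s['ee_rot'])
im=arm.grab_frame('wrist');cal=arm.calibration('wrist')
cv2.imwrite('pics/f.png',im[:,:,::-1]);np.save('f.npy',im);pickle.dump((cal,s),open('f.pkl','wb'))
for q in('drill_fixture','long_template'):print(q,arm.mark_of('wrist',q))
E
```

```text
t: 8.8
eef_pos: [0.4006, -0.1894, 0.2476]
ee_rot: [3.141, 0.0, -2.016]
force: [-0.3, 0.6, -2.4]
width: 0.0215
gripper_force: 35.0
[ 0.40056887 -0.18939417  0.24762959] [ 3.14134069e+00  1.28576155e-04 -2.01552084e+00]
drill_fixture []
long_template [{'centre': [0.4, -0.1942, 0.2297], 'confidence': 0.79}]
```

View pics/f.png

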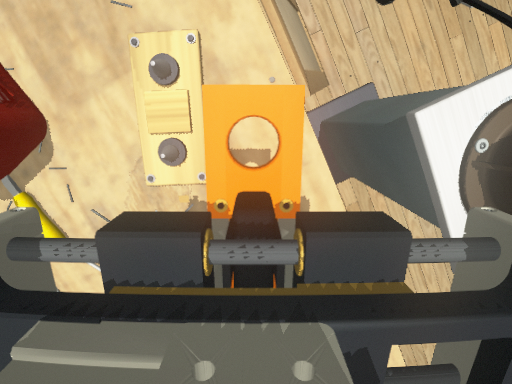

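The wrist view shows the fixture beside the held plate. The pins are at (164,67) and (172,152), the base corners near (132,32), (199,30), (208,184) and (147,186), and the plate hole at (254,141). I'll segment the dark discs and the plate and check the fit with an overlay.

```bash
cat > fit.py <<'E'
from h import *
import pickle
from scipy.optimize import least_squares
def inhand(im,cal,zt):
    hsv=cv2.cvtColor(im,cv2.COLOR_RGB2HSV)
    k=((hsv[...,1]>170)&(hsv[...,2]>130)&(hsv[...,0]>5)&(hsv[...,0]<20)).astype(np.uint8);k[190:]=0;k[:,:185]=0
    n,l,st,ce=cv2.connectedComponentsWithStats(k);i=1+st[1:,4].argmax();k=(l==i).astype(np.uint8)
    c,h=cv2.findContours(k,cv2.RETR_CCOMP,cv2.CHAIN_APPROX_NONE)
    hole=max([x for x,y in zip(c,h[0]) if y[3]>=0],key=cv2.contourArea)[:,0]
    P=plane(cal,hole,zt);(cx,cy),r=cv2.minEnclosingCircle((P*1000).astype(np.float32))
    v=np.arange(95,185);L=np.array([[np.nonzero(k[y])[0].min()-.5,y] for y in v]);Rr=np.array([[np.nonzero(k[y])[0].max()+.5,y] for y in v])
    W=[plane(cal,e,zt)*1000 for e in(L,Rr)]
    d=[cv2.fitLine(w.astype(np.float32),cv2.DIST_HUBER,0,.01,.01).ravel() for w in W]
    u=np.array([0.,0]); 
    for a in d: u+=a[:2]*(1 if a[1]>0 else -1)
    u/=np.linalg.norm(u); nrm=np.array([u[1],-u[0]])
    off=np.mean([w@nrm for w in W],axis=1) if len(W[0])==len(W[1]) else 0
    hc=P.mean(0)*1000; end=W[0]; top=plane(cal,np.array([[x,np.nonzero(k[:,x])[0].min()-.5] for x in range(215,295)],float),zt)*1000
    print('hole',hc.round(1),'circ',round(cx,1),round(cy,1),'r',round(r,1),'axis deg',np.degrees(np.arctan2(u[1],u[0])).round(2),'width',(off[1]-off[0]).round(1),'mid',off.mean().round(1),'hole along n',(hc@nrm).round(1),'end->hole',np.median((top-hc)@u).round(1))
    ctr=nrm*off.mean()+u*(hc@u+55)
    ctr2=nrm*off.mean()+u*(np.median(top@u)+89)
    print('centre mm by hole',ctr.round(1),'by end',ctr2.round(1)); return ctr,u
E
python3 - <<'E'
from fit import *
im=np.load('f.npy');cal,s=pickle.load(open('f.pkl','rb'))
inhand(im,cal,s['eef_pos'][2]-.0176+.010)
hsv=cv2.cvtColor(im,cv2.COLOR_RGB2HSV)
dk=((hsv[...,2]<130)&(hsv[...,1]<90)).astype(np.uint8)
obs=[]
for (x,y) in((164,67),(172,152)):
    w=np.zeros_like(dk);w[y-22:y+23,x-24:x+25]=dk[y-22:y+23,x-24:x+25]
    n,l,st,ce=cv2.connectedComponentsWithStats(w);i=1+st[1:,4].argmax();print('disc',st[i],ce[i]);obs.append(ce[i])
def pts(p):
    c,sn=np.cos(p[2]),np.sin(p[2])
    B=np.array([[-48,-105,18],[48,-105,18],[48,105,18],[-48,105,18]])/1000
    return np.c_[p[0]+c*B[:,0]-sn*B[:,1],p[1]+sn*B[:,0]+c*B[:,1],B[:,2]]
C=np.array([[132,32],[199,30],[208,184],[147,186]],float)
f=least_squares(lambda p:(proj(cal,pts(p))-C).ravel(),[.47,-.31,np.radians(65-90)],loss='soft_l1')
# order check
best=None
for r in range(4):
  for fl in(0,1):
    D=np.roll(C[::-1] if fl else C,r,0);g=least_squares(lambda p:(proj(cal,pts(p))-D).ravel(),[.47,-.31,np.radians(-25)],loss='soft_l1')
    if best is None or g.cost<best.cost:best=g;BD=D
p=best.x;print('fixture',p[:2],np.degrees(p[2])+90,best.cost,(proj(cal,pts(p))-BD).round(1).tolist())
u=np.array([-np.sin(p[2]),np.cos(p[2])])
S=4;big=cv2.resize(im[15:200,115:225],None,fx=S,fy=S,interpolation=cv2.INTER_CUBIC)[:,:,::-1].copy()
T=lambda q:((q-[115,15]+.5)*S).astype(np.int32)
cv2.polylines(big,[T(proj(cal,pts(p)))],True,(0,0,255),1)
a=np.linspace(0,2*np.pi,60)
for sg in(-55,55):
  for z,rr in((.038,.011),(.066,.003)):
    q=p[:2]+u*sg/1000;cv2.polylines(big,[T(proj(cal,np.c_[q[0]+rr*np.cos(a),q[1]+rr*np.sin(a),a*0+z]))],True,(0,255,0),1)
cv2.imwrite('pics/g.png',big[:600]);print(big.shape)
E
```

```text
hole [ 376.6 -239.4] circ 376.7 -239.3 r 15.9 axis deg 64.46 width -59.4 mid 443.0 hole along n 443.0 end->hole -27.8
centre mm by hole [ 400.3 -189.8] by end [ 403.  -184.2]
disc [151  63  21  17 230] [161.66956522  70.73043478]
disc [163 150  17  13  59] [171.84745763 157.86440678]
fixture [ 0.46964951 -0.30958888] 65.52800760977516 5.5427979679412696 [[2.2, -0.9], [-2.6, 0.2], [-1.6, -0.0], [1.4, 0.9]]
(740, 440, 3)
```

```bash
python3 -c "
import cv2;a=cv2.imread('pics/g.png');a=a[:600];cv2.imwrite('pics/g.png',a)"
```

```text
(no output)
```

View pics/g.png

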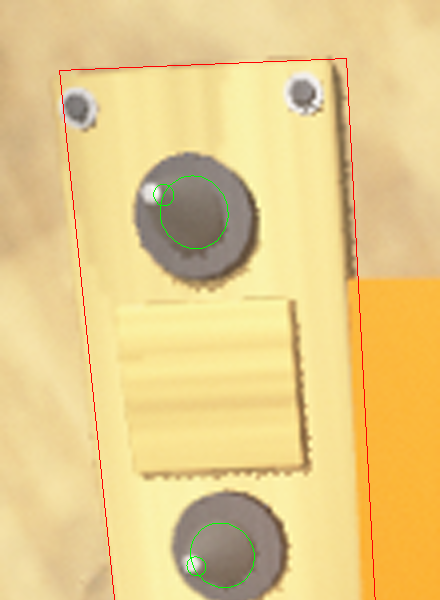

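The crop shows the shoulder discs centred at (196,216) and (229,546), with bright noses near (151,193) and (192,563). The base's right edge is really at x≈333, so my corner clicks were off. I'll refit on the discs and noses.

```bash
python3 - <<'E'
from fit import *
im=np.load('f.npy');cal,s=pickle.load(open('f.pkl','rb'))
f=lambda q:np.array(q,float)/4+[115,15]-.5
for n,z,a,b in(('shoulder',.028,(196,216),(229,546)),('nose',.065,(152,193),(192,563))):
    P=plane(cal,[f(a),f(b)],z)*1000;d=P[1]-P[0]
    print(n,P.round(1).tolist(),'mid',P.mean(0).round(1),'sep',np.linalg.norm(d).round(1),'deg',np.degrees(np.arctan2(d[1],d[0])).round(2))
E
```

```text
shoulder [[448.9, -361.3], [492.0, -261.7]] mid [ 470.5 -311.5] sep 108.6 deg 66.62
nose [[449.9, -362.1], [493.5, -261.1]] mid [ 471.7 -311.6] sep 110.0 deg 66.66
```

The discs and noses agree: centre (471,-311.5) mm, axis 66.65°, 110 mm apart. Before going in I check the clearance to the gas can.

```bash
python3 - <<'E'
from h import *
for c,px in(('scene',[(408,228),(500,243),(412,180)]),('side',[(392,250),(490,287),(398,190)])):
    print(c,plane(arm.calibration(c),px,0.0).round(3).tolist())
a=np.radians(-113.4);t=np.array([.4713,-.3111])
for sg in(-1,1):print('body end',t+sg*.097*np.array([np.sin(a),-np.cos(a)]))
delta([*t,.13],a)
E
```

```text
scene [[0.651, -0.383], [0.706, -0.588], [0.908, -0.323]]
side [[0.672, -0.368], [0.739, -0.573], [0.932, -0.15]]
body end [ 0.5603222  -0.34962335]
body end [ 0.3822778  -0.27257665]
shift cm [  8.08 -11.61  11.76] turn deg [-0.    0.02 -1.96]
```

The nearest can corner is at about (0.65,-0.38), 9 cm clear. I move to hover.

```bash
python3 -m crank '[{"dx":1,"dy":-1.5,"dz":0,"wx":0,"wy":0,"wz":-0.5},{"dx":2.5,"dy":-3.5,"dz":1,"wx":0,"wy":0,"wz":-1},{"dx":4,"dy":-6,"dz":3,"wx":0,"wy":0,"wz":-1.5},{"dx":5.5,"dy":-8,"dz":5,"wx":0,"wy":0,"wz":-2},{"dx":7,"dy":-10,"dz":7.5,"wx":0,"wy":0,"wz":-2},{"dx":7.8,"dy":-11.2,"dz":9.5,"wx":0,"wy":0,"wz":-2},{"dx":8.1,"dy":-11.6,"dz":11,"wx":0,"wy":0,"wz":-2},{"dx":8.1,"dy":-11.6,"dz":11.7,"wx":0,"wy":0,"wz":-2},{"dx":8.1,"dy":-11.6,"dz":11.7,"wx":0,"wy":0,"wz":-2},{"dx":8.1,"dy":-11.6,"dz":11.7,"wx":0,"wy":0,"wz":-2}]' - - && python3 - <<'E'
from fit import *
s=arm.get_state()
im=arm.grab_frame('wrist');cal=arm.calibration('wrist')
z=s['eef_pos'][2]-.0176
inhand(im,cal,z+.010)
delta([.4713,-.3111,.0465],np.radians(-113.4))
big=im.copy();a=np.linspace(0,6.28,60);u=np.array([np.cos(np.radians(66.65)),np.sin(np.radians(66.65))])
for sg in(-.055,.055):
  q=np.array([.471,-.3115])+u*sg
  for r,h in((.003,.066),(.011,.038)):cv2.polylines(big,[proj(cal,np.c_[q[0]+r*np.cos(a),q[1]+r*np.sin(a),a*0+h]).astype(np.int32)],True,(0,255,0),1)
cv2.imwrite('pics/i.png',np.hstack([cv2.resize(x[60:260,190:320],None,fx=3,fy=3) for x in(im,big)])[:,:,::-1])
E
```

```text
t: 10.2
eef_pos: [0.4714, -0.3118, 0.1316]
ee_rot: [-3.14, 0.0, -1.979]
force: [0.4, -0.1, -2.4]
width: 0.0218
gripper_force: 35.0
hole [ 449.3 -363.2] circ 449.3 -363.0 r 15.8 axis deg 66.64 width -59.5 mid 556.4 hole along n 556.4 end->hole -32.9
centre mm by hole [ 471.  -312.6] by end [ 471.4 -311.6]
shift cm [-0.06  0.06  8.51] turn deg [-0.1   0.01  0.03]
```

View pics/i.png

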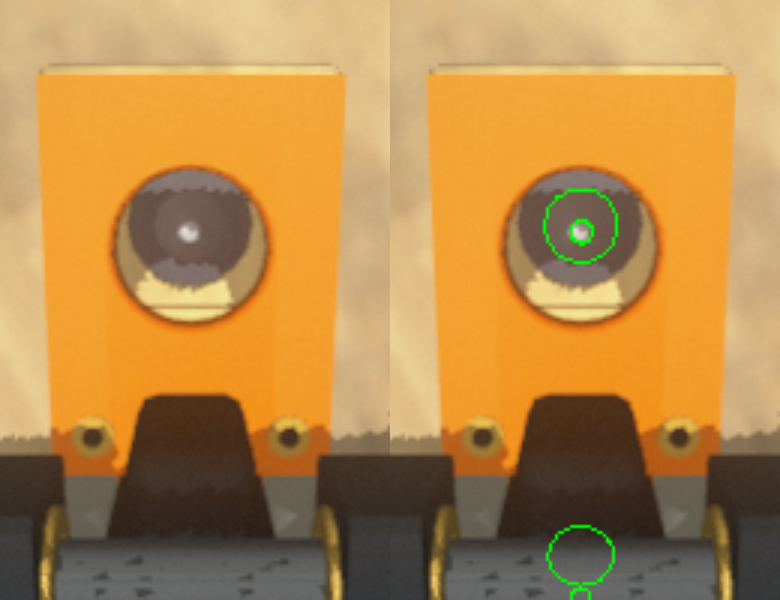

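The hover view shows the nose centred in the visible hole at (190,232) of the crop, and the predicted pin overlays it. Next is a slow descent in two stages.

```bash
python3 -m crank '[{"dx":-0.06,"dy":0.03,"dz":0.5,"wx":0,"wy":0,"wz":0},{"dx":-0.06,"dy":0.03,"dz":1.5,"wx":0,"wy":0,"wz":0},{"dx":-0.06,"dy":0.03,"dz":2.5,"wx":0,"wy":0,"wz":0},{"dx":-0.06,"dy":0.03,"dz":3.5,"wx":0,"wy":0,"wz":0},{"dx":-0.06,"dy":0.03,"dz":4.3,"wx":0,"wy":0,"wz":0},{"dx":-0.06,"dy":0.03,"dz":5,"wx":0,"wy":0,"wz":0},{"dx":-0.06,"dy":0.03,"dz":5.6,"wx":0,"wy":0,"wz":0},{"dx":-0.06,"dy":0.03,"dz":6.1,"wx":0,"wy":0,"wz":0},{"dx":-0.06,"dy":0.03,"dz":6.5,"wx":0,"wy":0,"wz":0},{"dx":-0.06,"dy":0.03,"dz":6.5,"wx":0,"wy":0,"wz":0}]' - -
```

```text
t: 11.5
eef_pos: [0.4708, -0.3113, 0.0653]
ee_rot: [3.141, -0.0, -1.979]
force: [-1.2, -0.7, -2.7]
width: 0.0219
gripper_force: 35.0
```

```bash
python3 -m crank '[{"dx":0,"dy":0,"dz":0.4,"wx":0,"wy":0,"wz":0},{"dx":0,"dy":0,"dz":0.8,"wx":0,"wy":0,"wz":0},{"dx":0,"dy":0,"dz":1.1,"wx":0,"wy":0,"wz":0},{"dx":0,"dy":0,"dz":1.4,"wx":0,"wy":0,"wz":0},{"dx":0,"dy":0,"dz":1.6,"wx":0,"wy":0,"wz":0},{"dx":0,"dy":0,"dz":1.75,"wx":0,"wy":0,"wz":0},{"dx":0,"dy":0,"dz":1.85,"wx":0,"wy":0,"wz":0},{"dx":0,"dy":0,"dz":1.9,"wx":0,"wy":0,"wz":0},{"dx":0,"dy":0,"dz":1.9,"wx":0,"wy":0,"wz":0},{"dx":0,"dy":0,"dz":1.9,"wx":0,"wy":0,"wz":0}]' - -
```

```text
t: 12.75
eef_pos: [0.471, -0.3114, 0.0467]
ee_rot: [-3.141, 0.0, -1.979]
force: [-0.2, 0.1, -2.3]
width: 0.022
gripper_force: 35.0
```

```bash
python3 -m crank '[{"dx":0,"dy":0,"dz":0.05,"wx":0,"wy":0,"wz":0},{"dx":0,"dy":0,"dz":0.1,"wx":0,"wy":0,"wz":0},{"dx":0,"dy":0,"dz":0.1,"wx":0,"wy":0,"wz":0},{"dx":0,"dy":0,"dz":0.1,"wx":0,"wy":0,"wz":0},{"dx":0,"dy":0,"dz":0.1,"wx":0,"wy":0,"wz":0},{"dx":0,"dy":0,"dz":0.1,"wx":0,"wy":0,"wz":0},{"dx":0,"dy":0,"dz":0.1,"wx":0,"wy":0,"wz":0},{"dx":0,"dy":0,"dz":0.1,"wx":0,"wy":0,"wz":0},{"dx":0,"dy":0,"dz":0.1,"wx":0,"wy":0,"wz":0},{"dx":0,"dy":0,"dz":0.1,"wx":0,"wy":0,"wz":0}]' - - && python3 -m crank '[{"dx":0,"dy":0,"dz":0,"wx":0,"wy":0,"wz":0},{"dx":0,"dy":0,"dz":0,"wx":0,"wy":0,"wz":0},{"dx":0,"dy":0,"dz":0,"wx":0,"wy":0,"wz":0},{"dx":0,"dy":0,"dz":0,"wx":0,"wy":0,"wz":0},{"dx":0,"dy":0,"dz":0,"wx":0,"wy":0,"wz":0},{"dx":0,"dy":0,"dz":0,"wx":0,"wy":0,"wz":0},{"dx":0,"dy":0,"dz":0,"wx":0,"wy":0,"wz":0},{"dx":0,"dy":0,"dz":0,"wx":0,"wy":0,"wz":0},{"dx":0,"dy":0,"dz":0,"wx":0,"wy":0,"wz":0},{"dx":0,"dy":0,"dz":0,"wx":0,"wy":0,"wz":0}]' 6
```

```text
t: 14.0
eef_pos: [0.4709, -0.3113, 0.0456]
ee_rot: [3.142, -0.0, -1.979]
force: [-0.5, 0.3, -0.7]
width: 0.0217
gripper_force: 35.0
t: 15.25
eef_pos: [0.471, -0.3113, 0.0456]
ee_rot: [-3.142, 0.0, -1.979]
force: [-0.7, 0.1, -0.3]
width: 0.0598
gripper_force: 0.0
```

The weight came off at the expected height. I retreat straight up and look.

```bash
python3 -m crank '[{"dx":0,"dy":0,"dz":-1,"wx":0,"wy":0,"wz":0},{"dx":0,"dy":0,"dz":-3,"wx":0,"wy":0,"wz":0},{"dx":0,"dy":0,"dz":-5,"wx":0,"wy":0,"wz":0},{"dx":0,"dy":0,"dz":-8,"wx":0,"wy":0,"wz":0},{"dx":-2,"dy":0,"dz":-11,"wx":0,"wy":0,"wz":0},{"dx":-4,"dy":0,"dz":-14,"wx":0,"wy":0,"wz":0},{"dx":-6,"dy":0,"dz":-16,"wx":0,"wy":0,"wz":0},{"dx":-7,"dy":0,"dz":-18,"wx":0,"wy":0,"wz":0},{"dx":-7,"dy":0,"dz":-18,"wx":0,"wy":0,"wz":0},{"dx":-7,"dy":0,"dz":-18,"wx":0,"wy":0,"wz":0}]' && python3 - <<'E'
from h import *
im=arm.grab_frame('wrist');cal=arm.calibration('wrist')
print(arm.mark_of('wrist','long_template'))
hsv=cv2.cvtColor(im,cv2.COLOR_RGB2HSV);k=((hsv[...,1]>150)&(hsv[...,2]>110)&(hsv[...,0]>5)&(hsv[...,0]<20)).astype(np.uint8);k[235:]=0
n,l,st,ce=cv2.connectedComponentsWithStats(k);v,u=np.nonzero(l==1+st[1:,4].argmax())
print(cv2.minAreaRect((plane(cal,np.c_[u,v],.038)*1000).astype(np.float32)))
sd=arm.grab_frame('side')
for q in('long_template','short_template','tape_measure'):print(q,[d['centre'] for d in arm.mark_of('side',q)])
b=cv2.resize(sd[210:310,250:370],None,fx=3.84,fy=3.84)
cv2.imwrite('pics/j.png',np.hstack([im[:, 120:420],b])[:,:,::-1])
E
```

```text
t: 16.5
eef_pos: [0.4983, -0.2471, 0.2254]
ee_rot: [3.141, 0.0, -1.979]
force: [-0.2, -0.1, -0.5]
width: 0.0598
gripper_force: 0.0
[{'centre': [0.4707, -0.3133, 0.0266], 'confidence': 0.83}]
((470.505615234375, -311.2800598144531), (176.63067626953125, 59.717681884765625), 66.6269302368164)
long_template [[0.4665, -0.3131, 0.0272]]
short_template [[0.5156, 0.0141, -0.0004]]
tape_measure [[0.6693, 0.1739, 0.0039]]
```

View pics/j.png

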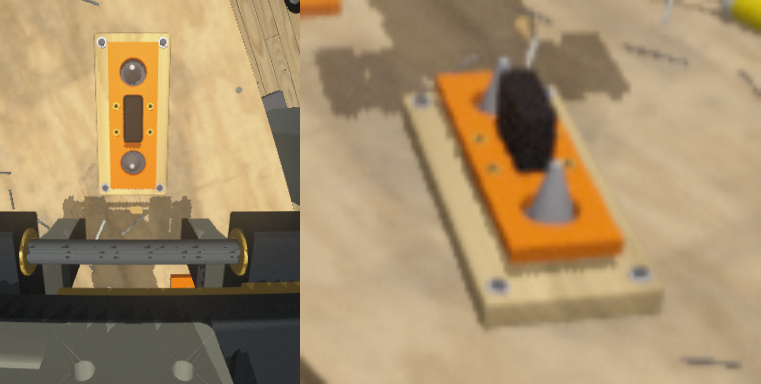

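Both pins stand through the holes, at (133,71) and (133,161) in the wrist half and (495,85) and (555,195) in the side half. The plate lies flat and centred, its origin is at about z 0.027, and the gripper is clear.

```bash
python3 -c "
from station import arm
print(arm.job_done())"
```

```text
the job is handed in; nothing more can be done
None
```

The longer template is on both pins, flat and fully home on the fixture. It is released with the gripper clear, the shorter template and tape measure were not touched, and the job was handed in at about 17 s; no verdict came back.

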